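Hold the shaker's belt tensioner back for a belt change

ROBOT

A 6-joint arm with a two-finger parallel gripper is mounted at the origin on the work surface. World frame = base frame: x ahead of the robot, y to its left, z up, the work surface at z = 0. Lengths are in m, angles in rad, forces in N, time in s.
With the tool pointing down it reaches from about 0.325 to 0.9 m from the base axis. Payload 6.1 kg.
Tool frame: the origin (TCP) lies at the centre of the arm's flange, where the gripper is bolted on; the fingertips stand tip_reach ahead of it and the grasp point (between the pads) lies 164 mm ahead of it (tip_reach is the distance from the TCP to the fingertips, in m); z points along the fingers, y is the line along which they close (so a half turn about z gives the same grasp; the last joint's range is limited). The gripper opens to 87 mm and grips with 3 to 60 N. Pads are 19 mm wide; open, the fingers measure 117 mm over their backs; the gripper's body (75 mm by 190 mm) begins 51 mm behind the grasp point.
Start: joints at [1.128, 0.22, 1.526, -0, 1.395, -0.126], TCP at [0.195, 0.594, 0.405] pointing down, gripper open.
Joint ranges: [-2.98, 2.98], [-0.91, 2.08], [0.09, 2.57], [-1.24, 4.39], [0.2, 2.65], [-2.68, 2.68]. Speed limits (rad/s): [2.57, 2.57, 3.01, 3.14, 3.14, 3.14].

INTERFACE

Orientations are given as [roll, pitch, yaw] about the fixed x, y, z axes, in that order (R = Rz(yaw) Ry(pitch) Rx(roll)).
In Python, from cell import * gives the robot as it stands.
- The arm moves only by the shell command python3 -m handwheel 'ROWS' [OPENING] [FORCE]. ROWS is text: rows parted by semicolons, each of 6 numbers parted by spaces: the shift along the tool's x, y, z in m, then the turn, a rotation vector about the tool's x, y, z in units of 5 degrees (1.0 is 5 degrees). A call has 1 to 20 rows; each row is the pose to reach, as a shift and turn from the pose commanded when the call began, along the tool's axes at that moment; what a row does not reach only later rows make up. A row lasts 1/12 s, in which the tool goes at most 41.7 mm and 7.16 degrees, less where a joint would pass 70% of its speed; a pose out of reach is approached as far as the arm can. A call with a gripper value outside its range is refused whole. OPENING is the closure, from 0 (fully open) to 1 (shut), set as the call begins (- or left out, the last holds). The fingers move at their own pace and stop on an object; FORCE is the grip in N (left out, the last holds). Time passes only in rows, so rows that repeat a pose let the fingers close. It gives the time, the measured TCP pose, the force, the opening and the grip force at its end, in the units of the state.
- get_state(): the state, without advancing time (a new reading comes with each control period).
- grab_frame(name): name is "scene" or "top" or "wrist"; returns (picture, depth): 480x640x3 uint8, red, green, blue; 480x640 float32, m along the optical axis (not along the pixel's ray), 0 where there is no reading.
- camera_model(name): a dict with "K" (3x3 intrinsics, pixels), "T" (4x4, takes a point from camera to world coordinates); the wrist camera has in their place "T_tool_cam" (4x4, takes a point from camera to tool coordinates, whose origin is the TCP and whose axes are the flange's). Camera axes: x right, y down, z forward; pixel columns grow to the right and rows downward; lengths in m; the calibration is good to about 2 mm. A picture is of the moment at which its call begins: read the wrist's pose just before it. camera_model takes no time and is no camera call.
- job_done(): hands the job in; it is judged then, once.
The state is a dict: "time_s": time; "joint_positions": joint angles; "joint_velocities": joint speeds; "tau": joint torques, N m; "position": TCP position; "ee_rot": TCP orientation; "force": force on the tool from outside, world axes, zero at the start; "moment": the same for the moment, N m; "gripper_width": finger opening in m; "grip_force": force on a finger pad.
Only numpy, scipy, OpenCV 4.12 (cv2) and the standard library are available. Lean on these libraries where they do the work, as an engineer would, in place of code of your own. Each camera call takes 0.05 s, during which the arm holds its last target. There are 200 camera calls.

TASK

The orbital shaker's drive belt is off and a new one is about to be fitted. Slide the pawl slider by its green post all the way home under the yellow guard, then push the sprung tensioner arm back by its red post, past the ratchet click, and finish while still holding it pressed back beyond the click, clear of the pawl, so that the spring is carried by the gripper. Leave the spare pulley, the screw cup, the screwdriver and the glassware and jars where they are.

Things in the scene. Friction and masses are not known exactly. Their poses are not given: they have to be found in the camera images.
- shaker: laboratory orbital shaker, cover and belt off, fixed: white casing 320 x 400 mm. Origin at the centre of its underside on the table, z up, +x across its 320 mm side away from the robot, +y along its 400 mm side. The aluminium deck is 60 mm above the table, its rim 8 mm higher; two pulleys on its -y half are under 30 mm high; a red block marks the arm's end stop
- slider_post (a point): top centre of the pawl slider's green square grip post (14 x 14 mm, sides along the shaker's x and y), 85 mm above the deck; the post rises 65 mm above the slider's brass plate. At the same shaker x as tens_pivot; 170 mm from it in shaker y at slider travel 0. Moves with the slider
- pawl_slider (a joint): travel of the pawl slider in m, straight along the shaker's -y: 0 fully back, 0.060 home at its end stop. Starts 0 to 0.015. Takes about 6 N to slide, stays where left. Home counts from 0.055; there its sprung steel roller nose, having passed under the guard, faces the ratchet disc
- guard (a point): top centre of the yellow guard bridge over the slider's track: 80 mm in shaker x, 35 mm in y, top 30 mm and underside 24 mm above the deck. The slider's nose and plate front pass beneath; the post stops 15 mm before it
- tens_pivot (a point): on the vertical pivot axis of the tensioner arm, at deck height (60 mm above the table); the steel ratchet disc (84 mm across, one yellow tooth) turns about it under the arm
- tens_post (a point): top centre of the red round grip post (16 mm diameter) on the free end of the blue tensioner arm, 85 mm above the deck, 120 mm from tens_pivot; the post rises 52 mm above the arm, whose top is 33 mm above the deck. A black idler roller (40 mm across) hangs under the arm here. Moves with the arm
- tensioner_arm (a joint): arm angle in rad, counter-clockwise from above. At 0 (sprung rest) it points 160 deg round from the shaker's +x; pushed back, its post swings to the shaker's -y. Spring: 4 N at the post at 0, 12 N at 0.80 (end stop), the tooth up to 3 N more. With the slider home it clicks at about 0.47; let go, it falls back to the pawl at 0.37. Over 0.55, up to the stop, is clear of the pawl
- spare_pulley: spare aluminium pulley, 44 mm across, 18 mm high, lying loose on the deck; bystander, origin at the centre of its underside
- screw_cup: small steel cup, 52 mm across, 32 mm high, loose on the deck; bystander, origin at the centre of its underside
- amber_bottle: amber glass jar, black cap, 56 mm across, 120 mm high, on the table; bystander, origin at the centre of its underside
- white_jar: white jar, green cap, 68 mm across, 110 mm high, on the table; bystander, origin at the centre of its underside
- beaker: glass beaker, 72 mm across, 90 mm high, on the table; bystander, origin at the centre of its underside
- blue_jar: white jar, blue cap, 60 mm across, 100 mm high, on the table; bystander, origin at the centre of its underside
- screwdriver: screwdriver lying on the table in front of the shaker; bystander

How it is judged:
On the way, in this order (a step that is already met when the one before it is completed fails the run):
1. the pawl slider is home under the guard while the tensioner is still near rest (value of joint pawl_slider above 0.055 m and value of joint tensioner_arm below 0.2 rad), for 0.2 s.
2. the tensioner arm is pushed back past the click by the gripper, with the slider still home (value of joint pawl_slider above 0.055 m and value of joint tensioner_arm above 0.55 rad and contact force between the fingers and tensioner_arm above 1.5 N), for 0.2 s.
At the end, for the whole second after the job is handed in: pawl slider home (within 5 mm of its stop) and the tensioner arm held beyond the click, at more than 0.55 rad and still, with the fingers bearing on it (over 1.5 N); the arm is clear of the pawl there, so only the gripper keeps it back (all of step 2 and velocity of joint tensioner_arm between -0.1 and 0.1 rad/s); the arm keeps its last pose, push and grip.
It fails at once if the spare pulley or the screw cup is moved by more than 30 mm or tipped over (distance of any of spare_pulley, screw_cup from where it was at the start of the episode above 0.03 m or angle between any of spare_pulley, screw_cup's own z axis and vertical above 0.5 rad).
It fails at once if a jar, bottle or the beaker is moved by more than 30 mm or knocked over (distance of any of amber_bottle, white_jar, beaker, blue_jar from where it was at the start of the episode above 0.03 m or angle between any of amber_bottle, white_jar, beaker, blue_jar's own z axis and vertical above 0.5 rad).
It fails at once if the screwdriver is moved by more than 30 mm (distance of screwdriver from where it was at the start of the episode above 0.03 m).
It also fails if it takes over 48 s, if anything falls off the work surface, if the arm or the gripper's body presses on something with over 40 N, if the wrist force passes 120 N, or if a joint passes its speed limit or range.

## Working session

There is one attempt and no reset: what is moved stays moved. The work goes in short steps, Python scripts to look and compute and a shell command to move; the robot and the scene stay as the last step left them, time stands still between calls to the robot, and variables do not carry over. Pictures are saved under pics/ and viewed, at most 10 in all, crops included, and the job is handed in when it is done.

```bash
mkdir -p pics; ls
python3 - <<'E'
from cell import *
import cv2,numpy as np
s=get_state();print(s)
for n in ("top","scene"):
    p,d=grab_frame(n);cv2.imwrite(f"pics/{n}0.png",p[:,:,::-1]);np.save(f"pics/{n}0.npy",d);np.save(f"pics/{n}0rgb.npy",p)
    m=camera_model(n);print(m)
print(camera_model("wrist"))
try: print(tip_reach)
except Exception as e: print(e)
E
```

```text
pics
{'time_s': 0.0, 'joint_positions': array([ 1.12789249e+00,  2.21217600e-01,  1.52761897e+00,  3.83262309e-05,
        1.39464282e+00, -1.26086432e-01]), 'joint_velocities': array([1.07484742e-03, 1.62936158e-05, 1.83795577e-04, 5.46120744e-04,
       1.20546976e-03, 6.23107582e-04]), 'tau': array([ 7.55325491e-04, -4.94600737e+01, -3.87383616e+01,  7.00356136e-02,
        5.70652820e-02, -1.33442504e-04]), 'position': array([0.19459102, 0.59365843, 0.40363802]), 'ee_rot': array([-3.13972564e+00, -2.74682882e-04,  2.82476824e+00]), 'force': array([-0.1932389 , -1.14569271, -0.22214618]), 'moment': array([-0.01583966, -0.02824229, -0.05707325]), 'grip_force': 0.0, 'gripper_width': 0.08725964340655305}
{'K': array([[549.12804315,   0.        , 322.0349587 ],
       [  0.        , 549.12804315, 238.43272484],
       [  0.        ,   0.        ,   1.        ]]), 'T': array([[-0.01558754, -0.98249118,  0.18565588,  0.1619972 ],
       [-0.99986088,  0.01641881,  0.00294073,  0.00482921],
       [-0.00593749, -0.18558421, -0.98261042,  1.71524731],
       [ 0.        ,  0.        ,  0.
[... 261 characters left out ...]
 0.96937804, -0.21609054,  0.11666658, -0.12776311],
       [-0.00859963, -0.50465796, -0.86327654,  1.0274047 ],
       [ 0.        ,  0.        ,  0.        ,  1.        ]])}
{'K': array([[355.96310946,   0.        , 321.74561759],
       [  0.        , 355.96310946, 242.24829599],
       [  0.        ,   0.        ,   1.        ]]), 'T_tool_cam': array([[ 1.25396485e-04, -9.63748009e-01, -2.66814091e-01,
         7.30692468e-02],
       [ 9.99999887e-01,  2.43169363e-04, -4.08364938e-04,
        -6.04629787e-04],
       [ 4.58441908e-04, -2.66814009e-01,  9.63747931e-01,
         2.04793867e-02],
       [ 0.00000000e+00,  0.00000000e+00,  0.00000000e+00,
         1.00000000e+00]])}
0.1822
```

View pics/top0.png

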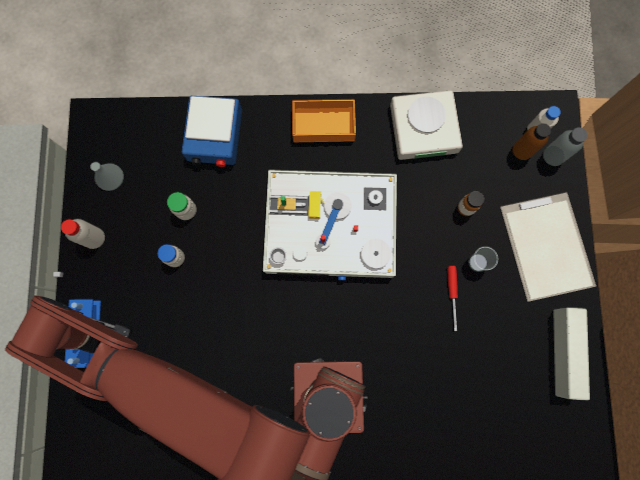

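View pics/scene0.png

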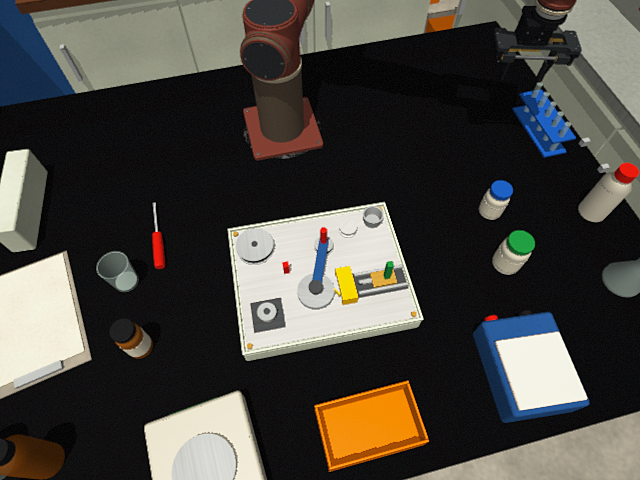

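The top view shows the green post at about (283,201), the guard at (314,205), the pivot at (337,205), the red post at (323,238) and the red stop at (356,228). The slider moves to image right (world -y). Next I measure these from depth and colour.

```bash
cat > h.py <<'E'
from cell import *
import cv2,numpy as np
def cloud(d,K,T):
    v,u=np.mgrid[:d.shape[0],:d.shape[1]]
    P=np.stack([(u-K[0,2])*d/K[0,0],(v-K[1,2])*d/K[1,1],d],-1)
    return P@T[:3,:3].T+T[:3,3]
def masks(p):
    h=cv2.cvtColor(p,cv2.COLOR_RGB2HSV).astype(int);H,S,V=h[...,0],h[...,1],h[...,2]
    ok=(S>110)&(V>50)
    return dict(green=ok&(H>45)&(H<85),red=ok&((H<6)|(H>174)),yellow=ok&(H>23)&(H<35),blue=ok&(H>100)&(H<125))
E
python3 - <<'E'
from h import *
for n in ("top","scene"):
    p=np.load(f"pics/{n}0rgb.npy");d=np.load(f"pics/{n}0.npy");m=camera_model(n)
    W=cloud(d,m["K"],m["T"]);box=(W[...,0]>.3)&(W[...,0]<.8)&(abs(W[...,1])<.25)&(W[...,2]>.03)&(W[...,2]<.18)
    for k,M in masks(p).items():
        q=W[M&box]
        if len(q)==0: continue
        t=q[q[:,2]>q[:,2].max()-.012]
        print(n,k,len(q),"z",q[:,2].min().round(3),q[:,2].max().round(3),"top",len(t),t.mean(0).round(4),"med",np.median(q,0).round(4), "rng",q.min(0).round(3),q.max(0).round(3))
        if k=="red":
            for lo in (0,1):
                r=q[(q[:,2]>.1)==bool(lo)]; print("   red part",lo,len(r),r.mean(0).round(3) if len(r) else "")
    # casing rect
    c=W[(W[...,0]>.3)&(W[...,0]<.85)&(abs(W[...,1])<.28)&(W[...,2]>.055)&(W[...,2]<.075)]
    r=cv2.minAreaRect(c[:,:2].astype(np.float32));print(n,"casing",r,np.median(c[:,2]))
E
```

```text
top green 33 z 0.091 0.151 top 17 [0.5811 0.1246 0.1447] med [0.5772 0.124  0.1389] rng [0.574 0.118 0.091] [0.589 0.13  0.151]
top red 52 z 0.063 0.15 top 18 [0.4629 0.0078 0.1439] med [0.4754 0.0037 0.1047] rng [ 0.455 -0.097  0.063] [0.509 0.013 0.15 ]
   red part 0 25 [ 0.5   -0.087  0.089]
   red part 1 27 [0.463 0.004 0.136]
top yellow 303 z 0.052 0.14 top 2 [0.5789 0.1174 0.1394] med [0.5787 0.0324 0.0897] rng [0.537 0.005 0.052] [0.618 0.137 0.14 ]
top blue 222 z 0.032 0.103 top 130 [ 0.5174 -0.0154  0.0946] med [ 0.5123 -0.0182  0.092 ] rng [ 0.35  -0.059  0.032] [0.561 0.016 0.103]
top casing ((0.602709949016571, -7.37607479095459e-05), (0.49416178464889526, 0.5598664879798889), 0.02752137929201126) 0.06102310003103417
scene green 113 z 0.085 0.148 top 41 [0.5859 0.1249 0.1437] med [0.589  0.1229 0.1258] rng [0.578 0.119 0.085] [0.593 0.132 0.148]
scene red 156 z 0.061 0.149 top 41 [0.4671 0.0086 0.1439] med [0.473  0.0037 0.1082] rng [ 0.407 -0.098  0.061] [0.511 0.021 0.149]
   red part 0 70 [ 0.5   -0.082  0.085]
   red part 1 86 [0.469 0.008 0.131]
scene yellow 512 z 0.06 0.132 top 1 [0.5916 0.1303 0.1318] med [0.582  0.0322 0.0902] rng [0.525 0.003 0.06 ] [0.62  0.132 0.132]
scene blue 352 z 0.065 0.099 top 348 [ 0.5144 -0.0118  0.0933] med [ 0.515  -0.012   0.0933] rng [ 0.461 -0.041  0.065] [0.565 0.057 0.099]
scene casing ((0.6029739379882812, -0.00018987059593200684), (0.4936924874782562, 0.5599164366722107), 0.04224425554275513) 0.060828592922214986
```

Fitting the given geometry (170 mm along y, 120 mm at 160 degrees) to these points gives:

| Quantity | Value |
|---|---|
| Shaker yaw | about -2.6° |
| Pivot | (.576, -.038) |
| Green post | (.583, .1245) |
| Red post | (.465, .008) |
| Slider travel | about 7 mm |

It is consistent with the guard position. I'll move above the green post, with the finger axis along shaker y.

```bash
python3 -m handwheel '-.0129 -.0081 0 0 0 -.08;-.0257 -.0162 0 0 0 -.16;-.0514 -.0324 0 0 0 -.31;-.0771 -.0486 0 0 0 -.47;-.1028 -.0648 0 0 0 -.62;-.1285 -.081 0 0 0 -.78;-.1542 -.0972 0 0 0 -.94;-.1799 -.1134 0 0 0 -1.09;-.2056 -.1296 0 0 0 -1.25;-.2313 -.1458 0 0 0 -1.4;-.257 -.162 0 0 0 -1.56;-.2827 -.1782 0 0 0 -1.72;-.3084 -.1944 0 0 0 -1.87;-.3341 -.2106 0 0 0 -2.03;-.3598 -.2268 0 0 0 -2.18;-.3855 -.243 0 0 0 -2.34;-.4112 -.2592 0 0 0 -2.5;-.4369 -.2754 0 0 0 -2.65;-.4626 -.2916 0 0 0 -2.81;-.4883 -.3078 0 0 0 -2.96' 0
python3 -m handwheel '-.0129 -.0085 0 0 0 -.08;-.0232 -.0149 0 0 0 -.14;-.0262 -.0166 0 0 0 -.16;-.0262 -.0166 0 0 0 -.16;-.0262 -.0166 0 0 0 -.16;-.0262 -.0166 0 0 0 -.16'
cat > w.py <<'E'
from h import *
def look(name):
    s=get_state();p,d=grab_frame("wrist");m=camera_model("wrist")
    from scipy.spatial.transform import Rotation as R
    T=np.eye(4);T[:3,:3]=R.from_euler("xyz",s["ee_rot"]).as_matrix();T[:3,3]=s["position"]
    W=cloud(d,m["K"],T@m["T_tool_cam"]);cv2.imwrite(f"pics/{name}.png",p[:,:,::-1])
    print(s["position"].round(4),s["ee_rot"].round(4),s["joint_positions"].round(2),s["time_s"])
    box=(W[...,0]>.3)&(W[...,0]<.8)&(abs(W[...,1])<.25)&(W[...,2]>.05)&(W[...,2]<.16)&(d>0)
    for k,M in masks(p).items():
        q=W[M&box]
        if len(q)<5: continue
        t=q[q[:,2]>q[:,2].max()-.006]
        print(k,len(q),"top",len(t),t.mean(0).round(4),"ctr",((t.min(0)+t.max(0))/2).round(4),"size",np.ptp(t,0).round(3))
        if k=="yellow":
            g=q[(abs(q[:,2]-.09)<.006)&(abs(q[:,1]-.031)<.03)]
            if len(g)>5: print("guard",cv2.minAreaRect(g[:,:2].astype(np.float32)),len(g))
    return W,p
E
python3 -c "
from w import *
look('w1')"
```

```text
time_s: 1.77
position: [0.5634, 0.1479, 0.4042]
ee_rot: [-3.142, -0.001, 3.084]
force: [0.7, -0.0, -0.0]
gripper_width: 0.0872
grip_force: 0.0
time_s: 2.27
position: [0.5874, 0.1322, 0.4046]
ee_rot: [3.141, -0.001, 3.098]
force: [-0.2, 0.1, 0.5]
gripper_width: 0.0872
grip_force: 0.0
[0.5874 0.1322 0.4046] [ 3.1413e+00 -6.0000e-04  3.0982e+00] [ 0.09  0.17  1.59  0.    1.39 -1.44] 2.2667
green 554 top 323 [0.5808 0.1258 0.1444] ctr [0.5812 0.1258 0.1434] size [0.013 0.013 0.006]
red 2055 top 575 [0.4636 0.009  0.1442] ctr [0.4636 0.0082 0.1439] size [0.015 0.016 0.006]
yellow 3723 top 8 [0.5782 0.1206 0.1424] ctr [0.5779 0.1255 0.1417] size [0.005 0.014 0.005]
guard ((0.577355146408081, 0.031441763043403625), (0.0348980650305748, 0.0789838433265686), 86.64078521728516) 3594
blue 3625 top 3622 [ 0.5112 -0.0106  0.0925] ctr [ 0.5094 -0.0104  0.0919] size [0.114 0.063 0.006]
```

View pics/w1.png

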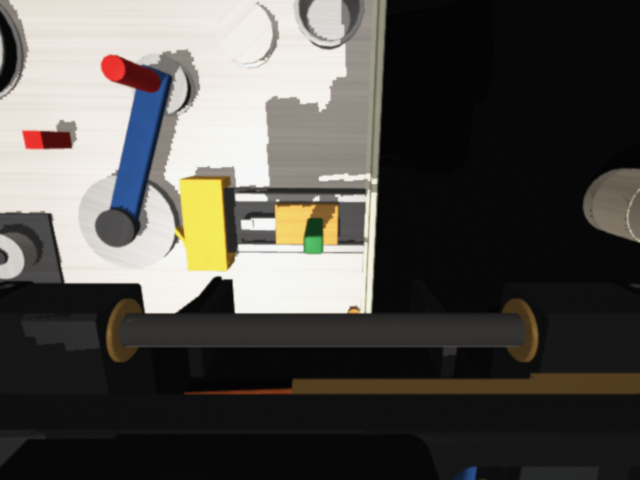

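The wrist view shows the green post at (314,236) and the guard at (205,222), with the red post at (115,68); the fingers straddle the green post clear of everything. The wrist figures agree with the top camera to about 2 mm. I'll go down and grip.

```bash
python3 -m handwheel '.003 -.0035 .01 0 0 0;.006 -.0067 .03 0 0 0;.006 -.0067 .05 0 0 0;.006 -.0067 .07 0 0 0;.006 -.0067 .09 0 0 0;.006 -.0067 .105 0 0 0;.006 -.0067 .117 0 0 0;.006 -.0067 .117 0 0 0;.006 -.0067 .117 0 0 0;.006 -.0067 .117 0 0 0' 0
python3 -m handwheel '0 0 0 0 0 0;0 0 0 0 0 0;0 0 0 0 0 0;0 0 0 0 0 0;0 0 0 0 0 0;0 0 0 0 0 0;0 0 0 0 0 0;0 0 0 0 0 0;0 0 0 0 0 0;0 0 0 0 0 0' 1 20
```

```text
time_s: 3.15
position: [0.582, 0.1249, 0.2887]
ee_rot: [3.141, 0.002, 3.097]
force: [0.4, 0.2, -0.3]
gripper_width: 0.0869
grip_force: 0.0
time_s: 3.98
position: [0.5817, 0.1248, 0.2877]
ee_rot: [-3.142, -0.0, 3.097]
force: [0.5, -0.5, 0.9]
gripper_width: 0.0283
grip_force: 0.0
```

```bash
python3 -m handwheel '0 0 0 0 0 0;0 0 0 0 0 0;0 0 0 0 0 0;0 0 0 0 0 0;0 0 0 0 0 0;0 0 0 0 0 0' 1 25
python3 -m handwheel '0 -.004 0 0 0 0;0 -.008 0 0 0 0;0 -.012 0 0 0 0;0 -.016 0 0 0 0;0 -.02 0 0 0 0;0 -.024 0 0 0 0;0 -.028 0 0 0 0;0 -.032 0 0 0 0;0 -.036 0 0 0 0;0 -.04 0 0 0 0;0 -.043 0 0 0 0;0 -.046 0 0 0 0;0 -.046 0 0 0 0;0 -.046 0 0 0 0'
```

```text
time_s: 4.48
position: [0.5817, 0.1252, 0.2877]
ee_rot: [3.141, 0.0, 3.097]
force: [0.8, 5.5, -1.3]
gripper_width: 0.0137
grip_force: 25.0
time_s: 5.65
position: [0.5795, 0.079, 0.2877]
ee_rot: [3.141, -0.001, 3.097]
force: [-0.8, 4.9, -0.4]
gripper_width: 0.0137
grip_force: 25.0
```

```bash
python3 -m handwheel '0 -.002 0 0 0 0;0 -.004 0 0 0 0;0 -.006 0 0 0 0;0 -.007 0 0 0 0;0 -.007 0 0 0 0;0 -.007 0 0 0 0'
python3 -m handwheel '0 -.001 0 0 0 0;0 -.002 0 0 0 0;0 -.003 0 0 0 0;0 -.003 0 0 0 0'
```

```text
time_s: 6.15
position: [0.5792, 0.0722, 0.2877]
ee_rot: [3.141, -0.001, 3.097]
force: [-1.4, 4.5, 0.8]
gripper_width: 0.0139
grip_force: 25.0
time_s: 6.48
position: [0.579, 0.0706, 0.2877]
ee_rot: [3.137, -0.0, 3.097]
force: [-0.4, 12.5, 1.0]
gripper_width: 0.0141
grip_force: 25.0
```

The slider hit its stop: post y .0706 against .071 expected from the guard. I'll release it, lift and move over the red post.

```bash
python3 -m handwheel '0 .001 0 0 0 0;0 .001 0 0 0 0;0 .001 0 0 0 0;0 .001 0 0 0 0;0 .001 0 0 0 0;0 .001 0 0 0 0;0 .001 0 0 0 0;0 .001 -.01 0 0 0;0 .001 -.03 0 0 0;0 .001 -.055 0 0 0;0 .001 -.08 0 0 0;0 .001 -.1 0 0 0;0 .001 -.1 0 0 0' 0
python3 -m handwheel '.01 -.006 0 0 0 0;.03 -.018 0 0 0 0;.05 -.03 0 0 0 0;.07 -.042 0 0 0 0;.09 -.054 0 0 0 0;.105 -.063 0 0 0 0;.1125 -.067 0 0 0 0;.1125 -.067 0 0 0 0;.1125 -.067 0 0 0 0;.1125 -.067 0 0 0 0;.1125 -.067 0 0 0 0'
python3 - <<'E'
from w import *
look('w2')
p,d=grab_frame("top");m=camera_model("top");W=cloud(d,m["K"],m["T"])
q=W[masks(p)["green"]&(W[...,0]>.5)&(W[...,0]<.65)&(abs(W[...,1])<.2)&(W[...,2]>.05)];print(len(q),np.median(q,0),q.max(0))
E
```

```text
time_s: 7.57
position: [0.5806, 0.0698, 0.3942]
ee_rot: [3.141, 0.009, 3.097]
force: [0.6, -0.6, 0.4]
gripper_width: 0.0859
grip_force: 0.0
time_s: 8.48
position: [0.4646, 0.0082, 0.3878]
ee_rot: [3.141, 0.0, 3.098]
force: [0.5, 0.6, 0.5]
gripper_width: 0.0873
grip_force: 0.0
[0.4646 0.0082 0.3878] [3.1414e+00 3.0000e-04 3.0975e+00] [-0.15 -0.16  1.95  0.    1.35 -1.68] 8.4833
red 1062 top 407 [0.4621 0.0079 0.1443] ctr [0.4629 0.0079 0.1434] size [0.015 0.015 0.006]
yellow 491 top 4 [0.573  0.077  0.1093] ctr [0.5729 0.077  0.1099] size [0.001 0.    0.006]
guard ((0.5798501968383789, 0.029102127999067307), (0.027757322415709496, 0.031392548233270645), 88.24199676513672) 418
blue 1642 top 1 [4.601e-01 3.000e-04 1.302e-01] ctr [4.601e-01 3.000e-04 1.302e-01] size [0. 0. 0.]
  return _methods._mean(a, axis=axis, dtype=dtype,
  ret = um.true_divide(
Traceback (most recent call last):
ValueError: zero-size array to reduction operation maximum which has no identity
```

View pics/w2.png

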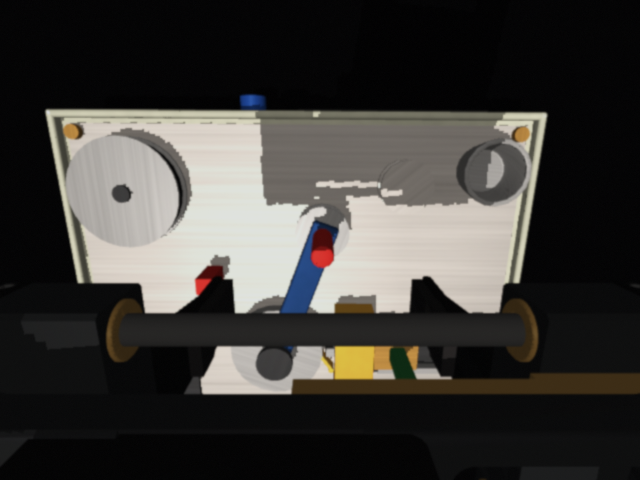

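The slider plate sits against the guard, the red post is centred between the fingers at (322,245), and the arm is still at rest. I'll go down and grip it.

```bash
python3 -m handwheel '.0015 0 .01 0 0 0;.0015 0 .03 0 0 0;.0015 0 .05 0 0 0;.0015 0 .07 0 0 0;.0015 0 .085 0 0 0;.0015 0 .095 0 0 0;.0015 0 .1 0 0 0;.0015 0 .1 0 0 0;.0015 0 .1 0 0 0' 0
python3 -m handwheel '0 0 0 0 0 0;0 0 0 0 0 0;0 0 0 0 0 0;0 0 0 0 0 0;0 0 0 0 0 0;0 0 0 0 0 0;0 0 0 0 0 0;0 0 0 0 0 0;0 0 0 0 0 0;0 0 0 0 0 0;0 0 0 0 0 0;0 0 0 0 0 0;0 0 0 0 0 0;0 0 0 0 0 0;0 0 0 0 0 0;0 0 0 0 0 0;0 0 0 0 0 0' 1 25
```

```text
time_s: 9.33
position: [0.4626, 0.008, 0.288]
ee_rot: [-3.142, 0.0, 3.097]
force: [0.4, 0.3, -0.1]
gripper_width: 0.0869
grip_force: 0.0
time_s: 10.75
position: [0.4624, 0.0082, 0.2877]
ee_rot: [3.141, -0.0, 3.097]
force: [0.4, 4.1, 0.0]
gripper_width: 0.015
grip_force: 25.0
```

Gripped. Now I swing along the 120 mm arc to 39° (0.68 rad), turning the tool with the post.

```bash
python3 -m handwheel '.0016 -.005 0 0 0 -.5;.0031 -.01 0 0 0 -1;.0043 -.0151 0 0 0 -1.5;.0054 -.0202 0 0 0 -2;.0061 -.0254 0 0 0 -2.5;.0068 -.0306 0 0 0 -3;.007 -.0358 0 0 0 -3.5;.0072 -.041 0 0 0 -4;.007 -.0463 0 0 0 -4.5;.0068 -.0515 0 0 0 -5;.0061 -.0567 0 0 0 -5.5;.0054 -.0619 0 0 0 -6;.0043 -.067 0 0 0 -6.5;.0031 -.0721 0 0 0 -7;.0019 -.0761 0 0 0 -7.4;.0007 -.0801 0 0 0 -7.8;.0007 -.0801 0 0 0 -7.8;.0007 -.0801 0 0 0 -7.8;.0007 -.0801 0 0 0 -7.8;.0007 -.0801 0 0 0 -7.8'
python3 - <<'E'
from w import *
look('w3')
p,d=grab_frame("scene");m=camera_model("scene");W=cloud(d,m["K"],m["T"])
cv2.imwrite("pics/s3.png",cv2.resize(p[180:380,200:450,::-1],None,fx=3,fy=3))
b=(W[...,0]>.5)&(W[...,0]<.65)&(abs(W[...,1])<.2)&(W[...,2]>.05)
q=W[masks(p)["green"]&b];print(len(q),np.median(q,0) if len(q) else "")
E
```

```text
time_s: 12.42
position: [0.4577, -0.0711, 0.2876]
ee_rot: [3.138, 0.0, -2.506]
force: [-1.7, 8.1, 4.0]
gripper_width: 0.015
grip_force: 25.0
[ 0.4577 -0.0711  0.2876] [ 3.1380e+00  1.0000e-04 -2.5057e+00] [-0.33 -0.05  2.05  0.    1.15 -2.53] 12.4167
red 1262 top 264 [ 0.4609 -0.068   0.1446] ctr [ 0.4601 -0.0687  0.1446] size [0.009 0.011 0.003]
blue 592 top 19 [ 0.4697 -0.0732  0.1533] ctr [ 0.4698 -0.0735  0.153 ] size [0.004 0.003 0.004]
110 [0.58691888 0.06922454 0.12635603]
```

View pics/s3.png

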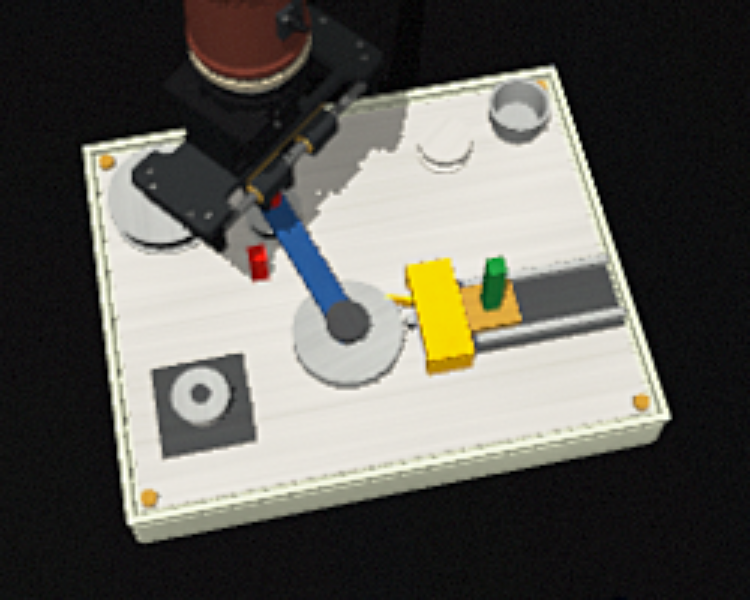

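The scene crop shows the arm at about 0.67 rad, just short of the red stop, with the yellow tooth past the nose. The slider plate is tight to the guard and the gripper still holds the post. I'll settle and hand in.

```bash
python3 -m handwheel '0 0 0 0 0 0;0 0 0 0 0 0;0 0 0 0 0 0;0 0 0 0 0 0;0 0 0 0 0 0;0 0 0 0 0 0'; python3 -c "
from cell import *
print(job_done())"
```

```text
time_s: 13.02
position: [0.4577, -0.071, 0.2876]
ee_rot: [3.138, 0.0, -2.506]
force: [-2.7, 8.9, 4.1]
gripper_width: 0.0156
grip_force: 25.0
the job is handed in; nothing more can be done
None
```

I handed the job in at about 13 s of the 48 s limit, with the slider pushed to its stop under the guard and the gripper holding the tensioner arm at about 0.67 rad, past the click; the hand-in call returned no verdict.

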